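Right a thin glass dish and slide it home in its dock

ROBOT

A 7-joint arm with a two-finger parallel gripper is mounted at the origin on the work surface. World frame = base frame: x ahead of the robot, y to its left, z up, the work surface at z = 0. Lengths are in m, angles in rad, forces in N, time in s.
With the tool pointing down it reaches from about 0.35 to 0.9 m from the base axis. Payload 8.1 kg.
Tool frame: the origin (TCP) lies midway between the tips of the shut fingers; the grasp point (between the pads) lies 19 mm behind it; z points along the fingers, y is the line along which they close (so a half turn about z gives the same grasp; the last joint's range is limited). The gripper opens to 92 mm and grips with 3 to 60 N. Pads are 19 mm wide; open, the fingers measure 130 mm over their backs; the gripper's body (75 mm by 190 mm) begins 47 mm behind the grasp point.
Start: joints at [-1.24, 0.434, 0.025, 1.573, -0.012, 1.134, -0.075], TCP at [0.263, 0.567, 0.227] pointing down, gripper open.
Joint ranges: [-2.62, 2.62], [-0.44, 2.09], [-1.27, 1.32], [0.08, 2.57], [-1.32, 4.46], [0.12, 2], [-2.74, 2.74]. Speed limits (rad/s): [2.22, 2.22, 3.01, 3.01, 3.14, 3.14, 3.14].

INTERFACE

Orientations are given as a rotation vector (axis times angle).
In Python, from cell import observe, cams, job gives the robot as it stands. The module is installed in compiled form; this text tells all that it offers.
- The arm moves only by the tool step_arm, never from a script. Its argument "steps" is a list of rows, each a list of 6 numbers: the shift along the world's x, y, z in mm, then the turn, a rotation vector about the world's x, y, z in rad. In form: [[dx, dy, dz, rx, ry, rz], ...]. A call has 1 to 20 rows; each row shifts and turns the commanded pose from where the row before left it; what a row does not reach is not made up. A row lasts 1/12 s, in which the tool goes at most 41.7 mm and 7.16 degrees, less where a joint would pass 70% of its speed; a pose out of reach is approached as far as the arm can. A call with a gripper value outside its range is refused whole. "gripper" is the opening, from 0 (shut) to 1 (fully open), set as the call begins (left out, the last holds). The fingers move at their own pace and stop on an object; "force" is the grip in N (left out, the last holds). Time passes only in rows, so rows that do not move let the fingers close. It gives the time, the measured TCP pose, the force, the opening and the grip force at its end, in the units of the state.
- observe(): the state, without advancing time (a new reading comes with each control period).
- cams.get_image(name): name is "scene" or "top"; returns the picture (480x640x3 uint8, red, green, blue); there is no depth.
- cams.get_calibration(name): a dict with "fov_y" (degrees; the focal length in pixels is half the picture's height over the tangent of half this angle, whatever the lens; pixels are square), "cx", "cy" (the principal point, pixels), "world_to_cam" (4x4, takes a point from world to camera coordinates). Camera axes: x right, y up, looking along -z (the intrinsics and any distortion apply to the point x, -y, -z); pixel columns grow to the right and rows downward; lengths in m; the calibration is good to about 2 mm. A picture is of the moment at which its call begins. get_calibration takes no time and is no camera call.
- job.sign_off(): hands the job in; it is judged then, once.
The state is a dict: "clock": time; "joints": joint angles; "dq": joint speeds; "joint_efforts": joint torques, N m; "position": TCP position; "ee_rot": TCP orientation; "force": force on the tool from outside, world axes, zero at the start; "ft_torque": the same for the moment, N m; "width": opening from 0.0 (shut) to 1.0 (fully open); "gripper_force": force on a finger pad.
Only numpy, scipy, OpenCV 4.12 (cv2) and the standard library are available. Lean on these libraries where they do the work, as an engineer would, in place of code of your own. Each camera call takes 0.05 s, during which the arm holds its last target. There are 200 camera calls.

TASK

The amber glass dish was left upside down on the rubber mat to drain. Turn it over in two quarter turns: stand it on one of its walls on the bare bench and let go, take it again and set it mouth up on the bare bench in front of the white dock's opening and let go, then slide it along the bench fully home against the dock's back wall (do not lift it in). The glass is thin: grip it with no more than about 40 N, never knock, drop or press it hard, and leave the bottle, beaker and jar where they are.

Things in the scene. Friction and masses are not known exactly. Their poses are not given: they have to be found in the camera images.
- dish: Open rectangular dish of amber glass, outside 72 (its x) by 52 (its y) by 66 mm (its z), walls and bottom 4 mm, 120 to 240 g; origin at the centre of the outside box; +z points out of the open mouth. At the start it is upside down (+z down) on the mat. Grip it across its 52 mm width (along y). The glass is fragile.
- mat: Flat black rubber drying mat, 160 x 140 mm, 4 mm thick, fixed; origin at the centre of its underside.
- dock: Fixed white docking bay, no floor (the dish slides on the bench). Origin on the bench at the docked dish's centre; +x points into the bay, opening at -x. Back wall face at x = +36 mm, body behind it 50 mm deep, 85 mm high. Side rails 60 mm high, inner faces at y = +-29 mm from x = +36 to -14 mm, then flared to +-44 at x = -30. Outside width 132 mm. Roof 77 to 85 mm up over x = +9 to +36 mm.
- home (a point): Point 33 mm above the dock's origin, axes as the dock's: the centre of the docked dish, which is mouth up, its 72 mm length along the dock's x (either way round), its far face on the back wall, its near face at x = -36 mm.
- bottle: Bystander: amber bottle with black cap, 52 mm across, 130 mm high; origin at the centre of its underside.
- beaker: Bystander: glass beaker, 60 mm across, 75 mm high; origin at the centre of its underside.
- jar: Bystander: white plastic jar, 44 mm across, 55 mm high; origin at the centre of its underside.
Mind the look-alikes: they are no part of the job. Of the things that look like the dock, take the one that is farthest from the robot's base at the start.

How it is judged:
On the way, in this order (a step that is already met when the one before it is completed fails the run):
1. the dish stands on one of its walls on the bare bench, let go and at rest (angle between dish's own z axis and vertical between 1.45 and 1.69 rad and contact force between dish and mat below 0.01 N and height (world z) of dish below 0.04 m and contact force between the fingers and dish below 0.05 N and linear speed of dish below 0.02 m/s and angular speed of dish below 0.2 rad/s), for 0.2 s.
2. the dish stands mouth up on the bare bench before the dock, let go and at rest (angle between dish's own z axis and vertical below 0.1 rad and height (world z) of dish below 0.036 m and contact force between dish and mat below 0.01 N and x of dish in the frame of dock between -0.2 and -0.03 m and y of dish in the frame of dock between -0.06 and 0.06 m and contact force between the fingers and dish below 0.05 N and linear speed of dish below 0.02 m/s and angular speed of dish below 0.2 rad/s), for 0.2 s.
At the end, for the whole second after the job is handed in: The dish stands mouth up on the bench in the dock, its back face within 4 mm of the back wall, centred within 6 mm, in line within 0.12 rad, let go and at rest; bottle, beaker and jar within 20 mm of where they were (x of dish in the frame of dock between -0.004 and 0.004 m and y of dish in the frame of dock between -0.006 and 0.006 m and angle between dish's own z axis and vertical below 0.06 rad and height (world z) of dish below 0.036 m and angle between the x axis of dish and the x axis of dock, either way round below 0.12 rad and distance of each of bottle, beaker, jar from where it was at the start of the episode below 0.02 m and contact force between the fingers and dish below 0.05 N and linear speed of dish below 0.02 m/s and angular speed of dish below 0.2 rad/s); the robot touches nothing.
It fails at once if the glass is squeezed too hard (both fingers together) (contact force between the fingers and dish above 90 N).
It fails at once if the dish is knocked or pressed hard against the bench (60 N) or the dock (20 N) (contact force between dish and table above 60 N or contact force between dish and dock above 20 N).
It fails at once if the dish is dropped: it falls or is thrown faster than from about 10 mm (contact force between the fingers and dish below 0.05 N and linear speed of dish above 0.45 m/s).
It fails at once if the dish is lifted into the dock instead of slid (horizontal distance between dish and home below 0.045 m and height (world z) of dish above 0.045 m).
It fails at once if a bystander is pushed or knocked over (distance of any of bottle, beaker, jar from where it was at the start of the episode above 0.02 m).
It also fails if it takes over 72 s, if anything falls off the work surface, if the arm or the gripper's body presses on something with over 40 N, if the wrist force passes 120 N, or if a joint passes its speed limit or range.

## Working session

There is one attempt and no reset: what is moved stays moved. The work goes in short steps, Python scripts to look and compute and a tool call to move; the robot and the scene stay as the last step left them, time stands still between calls to the robot, and variables do not carry over. Pictures are saved under pics/ and viewed, at most 10 in all, crops included, and the job is handed in when it is done.

Besides the shell and the picture viewer there is one more tool, called after "Emit:" by a JSON object that holds its "method" and its "body", one argument or row to a line. step_arm: Moves the arm, as the interface text tells. Its arguments: {"type":"object","properties":{"steps":{"type":"array","items":{"type":"array","items":{"type":"number"}}},"gripper":{"type":"number"},"force":{"type":"number"}},"required":["steps"]}

```bash
mkdir -p pics; python3 - <<'E'
from cell import observe,cams,job
import cv2,numpy as np
for n in("scene","top"):
    im=cams.get_image(n); cv2.imwrite(f"pics/{n}0.png",im[:,:,::-1])
    c=cams.get_calibration(n); print(n,{k:(np.round(v,4).tolist() if k=="world_to_cam" else v) for k,v in c.items()})
s=observe(); print(s)
E
```

```text
scene {'fov_y': 52.085280763293056, 'cx': 319.1218443509406, 'cy': 243.6542155763112, 'world_to_cam': [[-0.2358, 0.9716, 0.0178, 0.1278], [-0.741, -0.1916, 0.6435, 0.3054], [0.6287, 0.1385, 0.7652, -1.4569], [0.0, 0.0, 0.0, 1.0]]}
top {'fov_y': 45.3422757455154, 'cx': 309.0371155322023, 'cy': 237.31040071483224, 'world_to_cam': [[0.0261, -0.9996, -0.0104, -0.0202], [0.9977, 0.0254, 0.063, -0.4517], [-0.0627, -0.0121, 0.998, -1.3648], [0.0, 0.0, 0.0, 1.0]]}
{'clock': 0.1, 'joints': array([-1.23956754,  0.43513935,  0.02496441,  1.57399579, -0.01160734,
        1.13398274, -0.07510331]), 'dq': array([ 0.00089809, -0.00184317,  0.00104187, -0.00191939,  0.00022611,
        0.00042494,  0.00070477]), 'joint_efforts': array([ 2.61085850e-03, -6.69124317e+01,  9.87619869e-01, -3.15146863e+01,
       -6.05866243e-02,  3.73308000e-02,  5.51205767e-05]), 'position': array([0.26256937, 0.56667656, 0.226036  ]), 'ee_rot': array([-6.76189010e-01, -3.06777057e+00,  2.14869441e-03]), 'force': array([ 0.08034638,  0.29106031, -0.18020701]), 'ft_torque': array([ 0.05494532, -0.0346581 ,  0.00270989]), 'gripper_force': 0.0, 'width': 1.0035342321724057}
```

View pics/scene0.png

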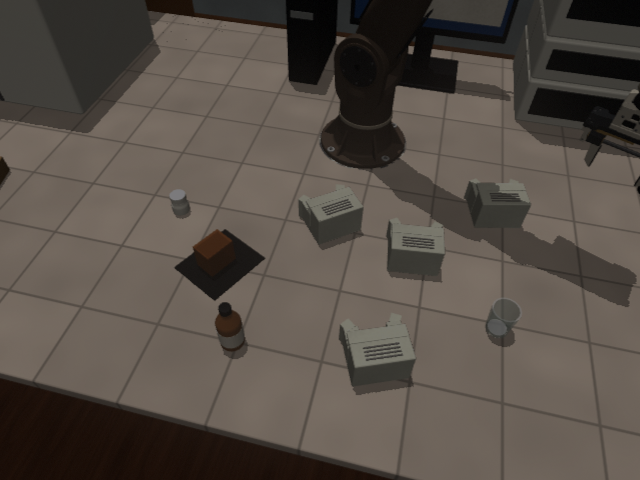

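View pics/top0.png

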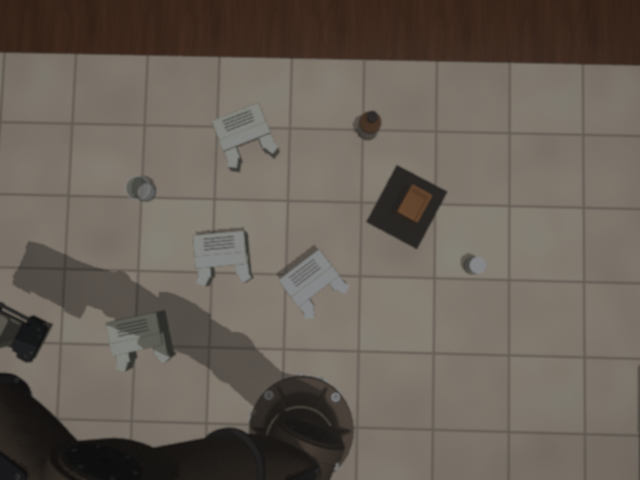

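The scene has four dock-like bays, given here as top / scene pixels: (243,130)/(380,355), (221,250)/(415,250), (310,280)/(335,215) and (140,335)/(497,205). The base is near (305,430) in top, so the farthest is (243,130)/(380,355). I'll confirm it with enlarged crops. The dish is at (414,203) in top and (214,253) in scene.

```bash
cat > h.py <<'E'
import numpy as np,cv2
from cell import observe,cams,job
from scipy.spatial.transform import Rotation as R
def cal(n):
    c=cams.get_calibration(n); f=240/np.tan(np.radians(c["fov_y"]/2)); return f,c["cx"],c["cy"],np.array(c["world_to_cam"])
def ray(n,uv,z):
    "pixels -> world points on plane z"
    f,cx,cy,T=cal(n); uv=np.atleast_2d(uv).astype(float)
    d=np.c_[(uv[:,0]-cx)/f,-(uv[:,1]-cy)/f,-np.ones(len(uv))]@T[:3,:3]
    o=-T[:3,:3].T@T[:3,3]; return o+d*((z-o[2])/d[:,2])[:,None]
def proj(n,p):
    f,cx,cy,T=cal(n); q=np.atleast_2d(p)@T[:3,:3].T+T[:3,3]
    return np.c_[cx+f*q[:,0]/-q[:,2],cy-f*q[:,1]/-q[:,2]]
def big(im,x,y,w,h,s):
    return cv2.resize(im[y:y+h,x:x+w],None,fx=s,fy=s,interpolation=cv2.INTER_CUBIC)
E
python3 - <<'E'
from h import *
t=cv2.imread("pics/top0.png");s=cv2.imread("pics/scene0.png")
m=np.vstack([np.hstack([big(t,200,90,100,75,4),big(s,330,305,100,75,4)]),np.hstack([big(t,365,160,100,75,4),big(s,170,220,100,75,4)])])
m=cv2.convertScaleAbs(m,alpha=1.5); cv2.imwrite("pics/crop1.png",m)
# crude locations
for nm,uv,z in [("dock1",(243,130),.085),("dock2",(221,245),.085),("dock3",(305,278),.085),("dock4",(137,330),.085),("dish",(415,203),.07),("bottle",(371,118),.13),("jar",(475,264),.055),("beaker",(145,189),.0)]:
    print(nm,ray("top",uv,z).round(3))
for nm,uv,z in [("dish",(213,245),.07),("bottle",(225,308),.13),("jar",(178,196),.055),("beaker",(505,308),.075)]:
    print(nm,ray("scene",uv,z).round(3))
E
```

```text
dock1 [[0.692 0.149 0.085]]
dock2 [[0.425 0.191 0.085]]
dock3 [[ 0.355 -0.003  0.085]]
dock4 [[0.228 0.374 0.085]]
dish [[ 0.534 -0.252  0.07 ]]
bottle [[ 0.714 -0.141  0.13 ]]
jar [[ 0.397 -0.395  0.055]]
beaker [[0.561 0.396 0.   ]]
dish [[ 0.54  -0.246  0.07 ]]
bottle [[ 0.724 -0.14   0.13 ]]
jar [[ 0.403 -0.395  0.055]]
beaker [[0.553 0.39  0.075]]
```

View pics/crop1.png

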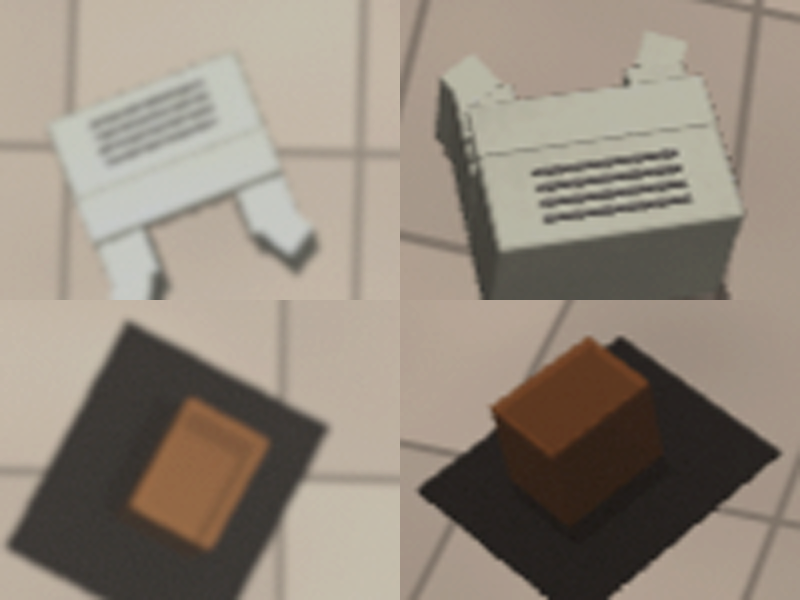

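The crop confirms it: the far bay (top left and right) has its roof-and-body top rectangle at z = 85 mm and opens toward the robot. The amber dish is upside down on the mat, with its long side roughly radial. I'll work out poses from the corner pixels in both views.

```bash
cat > m.py <<'E'
from h import *
D={"top":[(212.5,120.75),(258.75,103),(270.75,133),(223.75,150.75)],"scene":[(354.25,367.5),(415.75,358.25),(405.75,323.25),(347.5,330.75)]}
B={"top":[(412.5,184.25),(432.5,195),(417.5,222.5),(397.5,211.25)],"scene":[(217.5,229.5),(232,240.75),(208.75,260),(193,246.75)]}
def show(nm,P):
    print(nm,"c",P.mean(0)[:2].round(4),"sides",[round(float(np.linalg.norm(P[i]-P[(i+1)%4])),4) for i in range(4)],"dir",[round(float(np.arctan2(*(P[(i+1)%4]-P[i])[[1,0]])),3) for i in range(4)])
for n in D: show("dock "+n,ray(n,D[n],.085))
for n in B: show("dish "+n,ray(n,B[n],.070))
E
python3 m.py
```

```text
dock top c [0.6989 0.1531] sides [0.1145, 0.0758, 0.1157, 0.0751] dir [-1.175, -2.736, 1.96, 0.39]
dock scene c [0.7023 0.1576] sides [0.1168, 0.0753, 0.1159, 0.0768] dir [1.977, -2.769, -1.178, 0.362]
dish top c [ 0.5335 -0.2516] sides [0.0522, 0.0728, 0.0526, 0.0719] dir [-2.046, 2.661, 1.079, -0.486]
dish scene c [ 0.5379 -0.247 ] sides [0.0498, 0.0711, 0.0546, 0.0705] dir [1.075, -0.432, -2.075, 2.641]
```

Emit:
{"method": "step_arm", "body": {
  "steps": [
    [7,-29,6,0,0,0],
    [7,-29,6,0,0,0],
    [7,-29,6,0,0,0],
    [7,-29,6,0,0,0],
    [7,-29,6,0,0,0],
    [7,-29,6,0,0,0],
    [7,-29,6,0,0,0],
    [7,-29,6,0,0,0],
    [7,-29,6,0,0,0],
    [7,-29,6,0,0,0],
    [7,-29,6,0,0,0],
    [7,-29,6,0,0,0],
    [7,-29,6,0,0,0],
    [7,-29,6,0,0,0],
    [7,-29,6,0,0,0],
    [7,-29,6,0,0,0],
    [7,-29,6,0,0,0],
    [7,-29,6,0,0,0],
    [7,-29,6,0,0,0],
    [7,-29,6,0,0,0]
  ],
  "gripper": 1.0,
  "force": 25
}}

```text
clock: 1.77
position: [0.4025, -0.0144, 0.3469]
ee_rot: [-0.676, -3.068, -0.0]
force: [1.0, -0.2, -0.1]
width: 1.003
gripper_force: 0.0
```

```bash
cat > g.py <<'E'
from h import *
import sys
def target(c,h,gR,gZ,t,back=0):
    "TCP pos & rotation for dish centre c, heading h, grasp offset mm, tilt t deg, back-off mm"
    t=np.radians(t); r=np.array([np.cos(h),np.sin(h),0]); Z=np.array([0,0,1.]); T=np.cross(Z,r)
    z=np.sin(t)*r-np.cos(t)*Z
    p=np.array(c)+gR/1e3*r+gZ/1e3*Z+(19-back)/1e3*z
    return p,R.from_matrix(np.c_[np.cross(T,z),T,z])
def delta(p,Q):
    s=observe(); d=(p-s["position"])*1e3; q=(Q*R.from_rotvec(s["ee_rot"]).inv()).as_rotvec()
    print("t",round(s["clock"],2),"pos",s["position"].round(4),"shift mm",d.round(1),"turn",q.round(3),"j",s["joints"].round(2),"w",round(s["width"],3),"F",s["force"].round(1))
E
python3 - <<'E'
from g import *
c=[.5357,-.2493,.037]
delta(*target(c,-.48,-10,5,0,100))
delta(*target(c,-.48,-10,5,60,100))
E
```

```text
t 1.77 pos [ 0.4025 -0.0144  0.3469] shift mm [ 124.3 -230.2 -223.9] turn [-0.    -0.    -0.046] j [-0.61 -0.07  0.49  1.89  0.03  1.31  1.01] w 1.003 F [ 1.  -0.2 -0.1]
t 1.77 pos [ 0.4025 -0.0144  0.3469] shift mm [  62.1 -197.8 -264.4] turn [-0.462 -0.94  -0.042] j [-0.61 -0.07  0.49  1.89  0.03  1.31  1.01] w 1.003 F [ 1.  -0.2 -0.1]
```

Emit:
{"method": "step_arm", "body": {
  "steps": [
    [3,-10,-8,-0.023,-0.047,-0.002],
    [3,-10,-8,-0.023,-0.047,-0.002],
    [3,-10,-8,-0.023,-0.047,-0.002],
    [3,-10,-8,-0.023,-0.047,-0.002],
    [3,-10,-8,-0.023,-0.047,-0.002],
    [3,-10,-8,-0.023,-0.047,-0.002],
    [3,-10,-8,-0.023,-0.047,-0.002],
    [3,-10,-8,-0.023,-0.047,-0.002],
    [3,-10,-8,-0.023,-0.047,-0.002],
    [3,-10,-8,-0.023,-0.047,-0.002],
    [3,-10,-8,-0.023,-0.047,-0.002],
    [3,-10,-8,-0.023,-0.047,-0.002],
    [3,-10,-8,-0.023,-0.047,-0.002],
    [3,-10,-8,-0.023,-0.047,-0.002],
    [3,-10,-8,-0.023,-0.047,-0.002],
    [3,-10,-8,-0.023,-0.047,-0.002],
    [3,-10,-8,-0.023,-0.047,-0.002],
    [3,-10,-8,-0.023,-0.047,-0.002],
    [3,-10,-8,-0.023,-0.047,-0.002],
    [3,-10,-8,-0.023,-0.047,-0.002]
  ]
}}

```text
clock: 3.43
position: [0.4473, -0.1853, 0.2317]
ee_rot: [0.54, 2.266, -0.32]
force: [0.4, -0.6, -0.2]
width: 0.998
gripper_force: 0.0
```

```bash
python3 - <<'E'
from g import *
c=[.5357,-.2493,.037]
delta(*target(c,-.48,-10,5,60,100))
E
```

```text
t 3.43 pos [ 0.4473 -0.1853  0.2317] shift mm [  17.3  -27.  -149.2] turn [-0.048 -0.218  0.021] j [ 0.39 -0.04 -0.41  2.56  1.86  0.42 -0.66] w 0.998 F [ 0.4 -0.6 -0.2]
```

```bash
python3 - <<'E'
from g import *
c=[.5357,-.2493,.037+.13]
delta(*target(c,-.48,10,8,0))
delta(*target(c,-.48,10,8,-30))
E
```

```text
t 3.43 pos [ 0.4473 -0.1853  0.2317] shift mm [ 97.3 -68.6 -75.7] turn [ 0.439  0.708 -0.011] j [ 0.39 -0.04 -0.41  2.56  1.86  0.42 -0.66] w 0.998 F [ 0.4 -0.6 -0.2]
t 3.43 pos [ 0.4473 -0.1853  0.2317] shift mm [ 88.9 -64.2 -73.1] turn [ 0.679  1.174 -0.028] j [ 0.39 -0.04 -0.41  2.56  1.86  0.42 -0.66] w 0.998 F [ 0.4 -0.6 -0.2]
```

Emit:
{"method": "step_arm", "body": {
  "steps": [
    [4.5,-3,-3,0.034,0.059,-0.001],
    [4.5,-3,-3,0.034,0.059,-0.001],
    [4.5,-3,-3,0.034,0.059,-0.001],
    [4.5,-3,-3,0.034,0.059,-0.001],
    [4.5,-3,-3,0.034,0.059,-0.001],
    [4.5,-3,-3,0.034,0.059,-0.001],
    [4.5,-3,-3,0.034,0.059,-0.001],
    [4.5,-3,-3,0.034,0.059,-0.001],
    [4.5,-3,-3,0.034,0.059,-0.001],
    [4.5,-3,-3,0.034,0.059,-0.001],
    [4.5,-3,-3,0.034,0.059,-0.001],
    [4.5,-3,-3,0.034,0.059,-0.001],
    [4.5,-3,-3,0.034,0.059,-0.001],
    [4.5,-3,-3,0.034,0.059,-0.001],
    [4.5,-3,-3,0.034,0.059,-0.001],
    [4.5,-3,-3,0.034,0.059,-0.001],
    [4.5,-3,-3,0.034,0.059,-0.001],
    [4.5,-3,-3,0.034,0.059,-0.001],
    [4.5,-3,-3,0.034,0.059,-0.001],
    [4.5,-3,-3,0.034,0.059,-0.001]
  ]
}}

```text
clock: 5.1
position: [0.5202, -0.2457, 0.1778]
ee_rot: [-0.645, -2.716, -0.066]
force: [1.2, -1.0, 0.3]
width: 1.002
gripper_force: 0.0
```

```bash
python3 - <<'E'
from g import *
c=[.5357,-.2493,.037]
delta(*target(c,-.48,10,8,-30))
im=cams.get_image("scene"); cv2.imwrite("pics/s2.png",im[:,:,::-1])
im=cams.get_image("top"); cv2.imwrite("pics/t2.png",im[:,:,::-1])
E
```

```text
t 5.1 pos [ 0.5202 -0.2457  0.1778] shift mm [  15.9   -3.9 -149.2] turn [ 0.109  0.138 -0.023] j [ 0.55  0.64 -0.32  1.42  0.15  1.46  1.31] w 1.002 F [ 1.2 -1.   0.3]
```

Emit:
{"method": "step_arm", "body": {
  "steps": [
    [3.2,-0.8,0,0.022,0.028,-0.005],
    [3.2,-0.8,0,0.022,0.028,-0.005],
    [3.2,-0.8,0,0.022,0.028,-0.005],
    [3.2,-0.8,0,0.022,0.028,-0.005],
    [3.2,-0.8,0,0.022,0.028,-0.005],
    [0,0,-9,0,0,0],
    [0,0,-9,0,0,0],
    [0,0,-9,0,0,0],
    [0,0,-9,0,0,0],
    [0,0,-9,0,0,0],
    [0,0,-9,0,0,0],
    [0,0,-9,0,0,0],
    [0,0,-9,0,0,0],
    [0,0,-9,0,0,0],
    [0,0,-9,0,0,0],
    [0,0,-9,0,0,0],
    [0,0,-5,0,0,0],
    [0,0,0,0,0,0],
    [0,0,0,0,0,0]
  ]
}}

```text
clock: 6.78
position: [0.536, -0.2493, 0.0739]
ee_rot: [-0.628, -2.553, -0.168]
force: [-0.4, -0.3, 1.0]
width: 0.999
gripper_force: 0.0
```

```bash
python3 - <<'E'
from g import *
c=[.5357,-.2493,.037]
delta(*target(c,-.48,10,8,-30))
a=big(cams.get_image("scene"),110,160,200,150,2.6);b=big(cams.get_image("top"),340,130,150,150,2.6)
cv2.imwrite("pics/c3.png",np.hstack([cv2.resize(a,(400,300)),cv2.resize(b,(300,300))])[:,:,::-1])
E
```

```text
t 6.78 pos [ 0.536  -0.2493  0.0739] shift mm [  0.1  -0.2 -45.3] turn [0.001 0.001 0.002] j [ 0.54  0.88 -0.3   1.3   0.13  1.51  1.33] w 0.999 F [-0.4 -0.3  1. ]
```

View pics/c3.png

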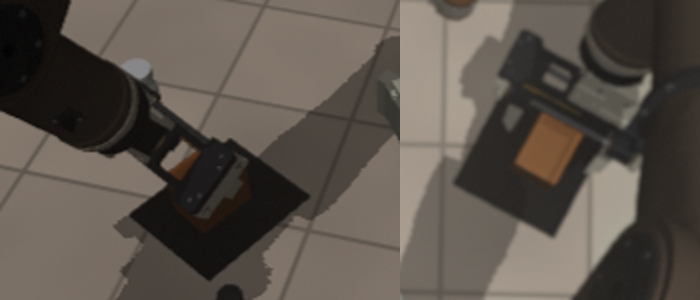

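The fingers straddle the dish, one on each side of the amber block, and the crop shows nothing in the way. I'll descend the last 45 mm and close.

Emit:
{"method": "step_arm", "body": {
  "steps": [
    [0,0,-6,0,0,0],
    [0,0,-6,0,0,0],
    [0,0,-6,0,0,0],
    [0,0,-6,0,0,0],
    [0,0,-6,0,0,0],
    [0,0,-6,0,0,0],
    [0,0,-5,0,0,0],
    [0,0,-4,0,0,0],
    [0,0,0,0,0,0],
    [0,0,0,0,0,0]
  ]
}}

```text
clock: 7.72
position: [0.536, -0.2493, 0.0289]
ee_rot: [-0.628, -2.553, -0.168]
force: [0.7, -0.3, -0.5]
width: 0.999
gripper_force: 0.0
```

Emit:
{"method": "step_arm", "body": {
  "steps": [
    [0,0,0,0,0,0],
    [0,0,0,0,0,0],
    [0,0,0,0,0,0],
    [0,0,0,0,0,0],
    [0,0,0,0,0,0],
    [0,0,0,0,0,0],
    [0,0,0,0,0,0],
    [0,0,0,0,0,0]
  ],
  "gripper": 0.4,
  "force": 20
}}

```text
clock: 8.38
position: [0.5361, -0.2495, 0.0291]
ee_rot: [-0.628, -2.553, -0.167]
force: [-0.0, 0.0, 0.9]
width: 0.566
gripper_force: 20.0
```

Emit:
{"method": "step_arm", "body": {
  "steps": [
    [0,0,2,0,0,0],
    [0,0,4,0,0,0],
    [0,0,7,0,0,0],
    [0,0,9,0,0,0],
    [0,0,10,0,0,0],
    [0,0,10,0,0,0],
    [0,0,10,0,0,0],
    [0,0,10,0,0,0],
    [0,0,10,0,0,0],
    [0,0,10,0,0,0],
    [0,0,10,0,0,0],
    [0,0,10,0,0,0],
    [0,0,10,0,0,0],
    [0,0,10,0,0,0],
    [0,0,8,0,0,0],
    [0,0,5,0,0,0],
    [0,0,0,0,0,0]
  ],
  "force": 25
}}

```text
clock: 9.8
position: [0.5366, -0.2495, 0.1653]
ee_rot: [-0.628, -2.555, -0.167]
force: [0.9, 0.6, -1.4]
width: 0.563
gripper_force: 25.0
```

```bash
cat >> g.py <<'E'
def held(c,h,roll,g,Q0):
    pass
E
python3 - <<'E'
from g import *
S=[.55,-.07,.19]
delta(*target(S,-1.57,10,8,-30))
# after A turn: dish centre S, g=(-8,+10), tilt 60
delta(*target(S,-1.57,-8,10,60))
E
```

```text
t 9.8 pos [ 0.5366 -0.2495  0.1653] shift mm [ 13.4 179.   16.2] turn [ 0.003  0.002 -1.088] j [ 0.54  0.79 -0.31  1.23  0.11  1.66  1.33] w 0.563 F [ 0.9  0.6 -1.4]
t 9.8 pos [ 0.5366 -0.2495  0.1653] shift mm [ 13.4 171.1  25.2] turn [-1.396 -0.846 -0.848] j [ 0.54  0.79 -0.31  1.23  0.11  1.66  1.33] w 0.563 F [ 0.9  0.6 -1.4]
```

Emit:
{"method": "step_arm", "body": {
  "steps": [
    [0.7,9,1,0,0,-0.0544],
    [0.7,9,1,0,0,-0.0544],
    [0.7,9,1,0,0,-0.0544],
    [0.7,9,1,0,0,-0.0544],
    [0.7,9,1,0,0,-0.0544],
    [0.7,9,1,0,0,-0.0544],
    [0.7,9,1,0,0,-0.0544],
    [0.7,9,1,0,0,-0.0544],
    [0.7,9,1,0,0,-0.0544],
    [0.7,9,1,0,0,-0.0544],
    [0.7,9,1,0,0,-0.0544],
    [0.7,9,1,0,0,-0.0544],
    [0.7,9,1,0,0,-0.0544],
    [0.7,9,1,0,0,-0.0544],
    [0.7,9,1,0,0,-0.0544],
    [0.7,9,1,0,0,-0.0544],
    [0.7,9,1,0,0,-0.0544],
    [0.7,9,1,0,0,-0.0544],
    [0.7,9,1,0,0,-0.0544],
    [0.7,8,1,0,0,-0.0544]
  ]
}}

```text
clock: 11.47
position: [0.5497, -0.0699, 0.1836]
ee_rot: [-1.929, -1.925, -0.515]
force: [0.0, 0.1, -0.7]
width: 0.563
gripper_force: 25.0
```

Emit:
{"method": "step_arm", "body": {
  "steps": [
    [0,0,1,-0.0785,0,0],
    [0,0,1,-0.0785,0,0],
    [0,0,1,-0.0785,0,0],
    [0,0,1,-0.0785,0,0],
    [0,0,1,-0.0785,0,0],
    [0,0,1,-0.0785,0,0],
    [0,0,1,-0.0785,0,0],
    [0,0,1,-0.0785,0,0],
    [0,0,1,-0.0785,0,0],
    [0,0,0,-0.0785,0,0],
    [0,0,0,-0.0785,0,0],
    [0,0,0,-0.0785,0,0],
    [0,0,0,-0.0785,0,0],
    [0,0,0,-0.0785,0,0],
    [0,0,0,-0.0785,0,0],
    [0,0,0,-0.0785,0,0],
    [0,0,0,-0.0785,0,0],
    [0,0,0,-0.0785,0,0],
    [0,0,0,-0.0785,0,0],
    [0,0,0,-0.0785,0,0]
  ]
}}

```text
clock: 13.13
position: [0.5503, -0.0696, 0.1929]
ee_rot: [1.58, 1.582, -0.916]
force: [0.1, 0.1, -1.8]
width: 0.564
gripper_force: 25.0
```

```bash
python3 - <<'E'
from g import *
delta(*target([.55,-.07,.036],-1.57,-8,10,60))
a=big(cams.get_image("scene"),180,130,240,180,2);b=big(cams.get_image("top"),230,130,160,180,2)
cv2.imwrite("pics/c4.png",np.hstack([a,b])[:,:,::-1])
E
```

```text
t 13.13 pos [ 0.5503 -0.0696  0.1929] shift mm [  -0.3   -8.9 -156.4] turn [ 0.004 -0.    -0.   ] j [-0.6   0.66  0.12  1.83  0.82  1.39 -0.96] w 0.564 F [ 0.1  0.1 -1.8]
```

View pics/c4.png

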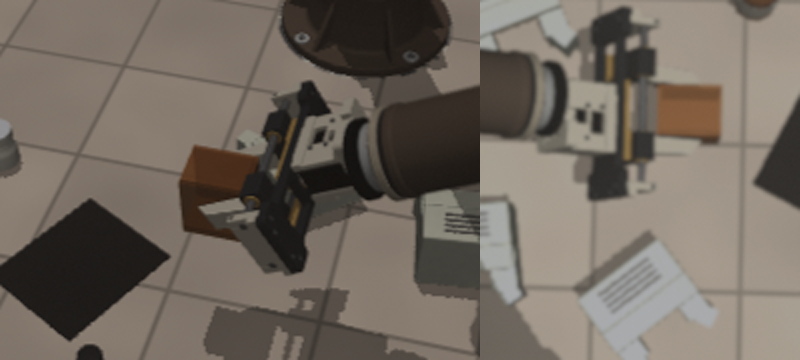

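Emit:
{"method": "step_arm", "body": {
  "steps": [
    [0,-1,-10,0,0,0],
    [0,-1,-10,0,0,0],
    [0,-1,-10,0,0,0],
    [0,-1,-10,0,0,0],
    [0,-1,-10,0,0,0],
    [0,-1,-10,0,0,0],
    [0,-1,-10,0,0,0],
    [0,-1,-10,0,0,0],
    [0,-1,-10,0,0,0],
    [0,0,-10,0,0,0],
    [0,0,-10,0,0,0],
    [0,0,-10,0,0,0],
    [0,0,-10,0,0,0],
    [0,0,-8,0,0,0],
    [0,0,-6,0,0,0],
    [0,0,-4,0,0,0],
    [0,0,0,0,0,0],
    [0,0,0,0,0,0]
  ]
}}

```text
clock: 14.73
position: [0.5502, -0.0795, 0.0451]
ee_rot: [1.583, 1.583, -0.916]
force: [-0.0, -0.1, -1.4]
width: 0.563
gripper_force: 25.0
```

Emit:
{"method": "step_arm", "body": {
  "steps": [
    [0,0,-1,0,0,0],
    [0,0,-1,0,0,0],
    [0,0,-1,0,0,0],
    [0,0,0,0,0,0]
  ]
}}

```text
clock: 15.07
position: [0.5502, -0.0793, 0.0421]
ee_rot: [1.583, 1.584, -0.915]
force: [0.6, 0.0, -1.4]
width: 0.566
gripper_force: 25.0
```

Emit:
{"method": "step_arm", "body": {
  "steps": [
    [0,0,-1,0,0,0],
    [0,0,-1,0,0,0],
    [0,0,-0.5,0,0,0],
    [0,0,0,0,0,0]
  ]
}}

```text
clock: 15.4
position: [0.55, -0.0794, 0.0395]
ee_rot: [1.583, 1.584, -0.915]
force: [0.1, 0.3, -0.6]
width: 0.568
gripper_force: 25.0
```

Emit:
{"method": "step_arm", "body": {
  "steps": [
    [0,0,-0.5,0,0,0],
    [0,0,-0.5,0,0,0],
    [0,0,0,0,0,0]
  ]
}}

```text
clock: 15.65
position: [0.5501, -0.0794, 0.0385]
ee_rot: [1.583, 1.584, -0.915]
force: [-0.5, 0.4, -1.3]
width: 0.565
gripper_force: 25.0
```

Emit:
{"method": "step_arm", "body": {
  "steps": [
    [0,0,-0.5,0,0,0],
    [0,0,-0.5,0,0,0],
    [0,0,0,0,0,0]
  ]
}}

```text
clock: 15.9
position: [0.5501, -0.0794, 0.0375]
ee_rot: [1.583, 1.584, -0.915]
force: [0.7, -1.1, -1.8]
width: 0.564
gripper_force: 25.0
```

Emit:
{"method": "step_arm", "body": {
  "steps": [
    [0,0,-0.5,0,0,0],
    [0,0,-0.5,0,0,0],
    [0,0,0,0,0,0]
  ]
}}

```text
clock: 16.15
position: [0.5501, -0.0794, 0.0365]
ee_rot: [1.583, 1.584, -0.915]
force: [-0.1, 0.1, -0.8]
width: 0.563
gripper_force: 25.0
```

Emit:
{"method": "step_arm", "body": {
  "steps": [
    [0,0,-0.5,0,0,0],
    [0,0,-0.5,0,0,0],
    [0,0,0,0,0,0]
  ]
}}

```text
clock: 16.4
position: [0.5501, -0.0794, 0.0363]
ee_rot: [1.583, 1.582, -0.916]
force: [-1.6, 3.3, 5.6]
width: 0.565
gripper_force: 25.0
```

Emit:
{"method": "step_arm", "body": {
  "steps": [
    [0,0,-0.5,0,0,0],
    [0,0,-0.5,0,0,0],
    [0,0,0,0,0,0]
  ]
}}

```text
clock: 16.65
position: [0.5501, -0.0794, 0.0363]
ee_rot: [1.582, 1.581, -0.916]
force: [-4.5, 6.0, 14.2]
width: 0.566
gripper_force: 25.0
```

Emit:
{"method": "step_arm", "body": {
  "steps": [
    [0,0,-0.5,0,0,0],
    [0,0,-0.5,0,0,0],
    [0,0,0,0,0,0]
  ]
}}

```text
clock: 16.9
position: [0.55, -0.0795, 0.0362]
ee_rot: [1.581, 1.58, -0.917]
force: [-5.2, 8.3, 20.5]
width: 0.562
gripper_force: 25.0
```

Emit:
{"method": "step_arm", "body": {
  "steps": [
    [0,0,1,0,0,0],
    [0,0,0.5,0,0,0],
    [0,0,0,0,0,0]
  ]
}}

```text
clock: 17.15
position: [0.55, -0.0795, 0.0362]
ee_rot: [1.583, 1.582, -0.916]
force: [-2.2, 3.5, 7.6]
width: 0.565
gripper_force: 25.0
```

Emit:
{"method": "step_arm", "body": {
  "steps": [
    [0,0,0,0,0,0],
    [0,0,0,0,0,0],
    [0,0,0,0,0,0],
    [0,0,0,0,0,0],
    [0,0,0,0,0,0]
  ],
  "gripper": 1.0
}}

```text
clock: 17.57
position: [0.5501, -0.0795, 0.035]
ee_rot: [1.583, 1.583, -0.916]
force: [-0.7, 0.7, 0.1]
width: 0.875
gripper_force: 0.0
```

Emit:
{"method": "step_arm", "body": {
  "steps": [
    [0,3,2,0,0,0],
    [0,6,4,0,0,0],
    [0,9,6,0,0,0],
    [0,10,8,0,0,0],
    [0,10,8,0,0,0],
    [0,10,8,0,0,0],
    [0,10,10,0,0,0],
    [0,10,10,0,0,0],
    [0,10,15,0,0,0],
    [0,0,20,0,0,0],
    [0,0,20,0,0,0],
    [0,0,20,0,0,0],
    [0,0,20,0,0,0],
    [0,0,20,0,0,0],
    [0,0,20,0,0,0],
    [0,0,10,0,0,0],
    [0,0,0,0,0,0]
  ]
}}

```text
clock: 18.98
position: [0.5507, -0.0008, 0.2383]
ee_rot: [1.585, 1.582, -0.911]
force: [-0.4, -0.1, -0.6]
width: 1.001
gripper_force: 0.0
```

```bash
sed -i '/^def held/,$d' g.py; sed -i 's/t,back=0):/t,back=0,s=1):/; s/np.c_\[np.cross(T,z),T,z\]/np.c_[np.cross(s*T,z),s*T,z]/' g.py; python3 - <<'E'
from g import *
t=cams.get_image("top");
delta(*target([.55,-.0705,.22],1.57,-10,5,60,s=-1))
a=big(cams.get_image("scene"),180,130,200,150,2);b=big(t,270,130,150,150,2)
cv2.imwrite("pics/c5.png",np.hstack([a,b])[:,:,::-1])
# dish amber mask in top
hsv=cv2.cvtColor(t,cv2.COLOR_RGB2HSV); m=cv2.inRange(hsv,(5,110,60),(22,255,255)); m[:140]=0
for c in cv2.findContours(m,0,2)[0]:
    if cv2.contourArea(c)>100: r=cv2.minAreaRect(c); print(r, ray("top",r[0],.072).round(4), ray("top",cv2.boxPoints(r),.072).round(3).tolist())
E
```

```text
t 19.03 pos [ 0.5503 -0.0009  0.2368] shift mm [ -0.3 -63.1 -21.3] turn [ 2.093e+00 -0.000e+00  1.000e-03] j [-0.67  0.63  0.1   1.72  0.76  1.53 -0.92] w 0.998 F [-0.2 -0.  -0.4]
((337.0, 196.0), (22.0, 26.0), 90.0) [[ 0.5456 -0.0713  0.072 ]] [[0.57, -0.041, 0.072], [0.572, -0.101, 0.072], [0.521, -0.102, 0.072], [0.519, -0.042, 0.072]]
```

View pics/c5.png

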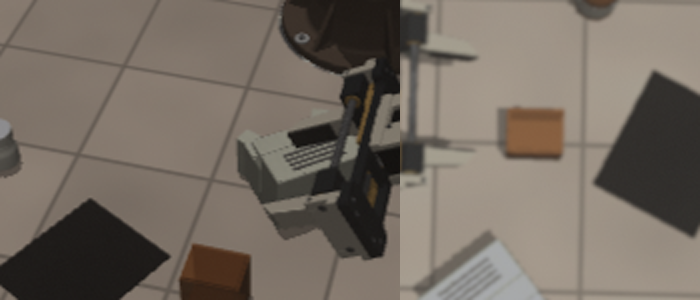

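Emit:
{"method": "step_arm", "body": {
  "steps": [
    [0,-3,0,0.1047,0,0],
    [0,-3,0,0.1047,0,0],
    [0,-3,0,0.1047,0,0],
    [0,-3,0,0.1047,0,0],
    [0,-3,0,0.1047,0,0],
    [0,-3,0,0.1047,0,0],
    [0,-3,0,0.1047,0,0],
    [0,-3,0,0.1047,0,0],
    [0,-3,0,0.1047,0,0],
    [0,-3,0,0.1047,0,0],
    [0,-3,0,0.1047,0,0],
    [0,-3,0,0.1047,0,0],
    [0,-3,0,0.1047,0,0],
    [0,-3,0,0.1047,0,0],
    [0,-3,0,0.1047,0,0],
    [0,-3,0,0.1047,0,0],
    [0,-3,0,0.1047,0,0],
    [0,-3,0,0.1047,0,0],
    [0,-3,0,0.1047,0,0],
    [0,-3,0,0.1047,0,0]
  ]
}}

```text
clock: 20.75
position: [0.5501, -0.0623, 0.2352]
ee_rot: [-1.582, -1.578, -0.917]
force: [0.2, -0.6, -0.3]
width: 0.997
gripper_force: 0.0
```

```bash
python3 - <<'E'
from g import *
delta(*target([.55,-.0705,.036],1.57,-10,5,60,s=-1))
E
```

```text
t 20.75 pos [ 0.5501 -0.0623  0.2352] shift mm [-1.000e-01 -1.700e+00 -2.037e+02] turn [-0.005 -0.001  0.001] j [ 0.66  0.69 -0.21  1.61 -0.76  1.49  0.79] w 0.997 F [ 0.2 -0.6 -0.3]
```

Emit:
{"method": "step_arm", "body": {
  "steps": [
    [0,-1,-13,0,0,0],
    [0,-1,-13,0,0,0],
    [0,0,-13,0,0,0],
    [0,0,-13,0,0,0],
    [0,0,-13,0,0,0],
    [0,0,-13,0,0,0],
    [0,0,-13,0,0,0],
    [0,0,-13,0,0,0],
    [0,0,-13,0,0,0],
    [0,0,-13,0,0,0],
    [0,0,-13,0,0,0],
    [0,0,-13,0,0,0],
    [0,0,-10,0,0,0],
    [0,0,-10,0,0,0],
    [0,0,-10,0,0,0],
    [0,0,-8,0,0,0],
    [0,0,-6,0,0,0],
    [0,0,-4,0,0,0],
    [0,0,0,0,0,0]
  ]
}}

```text
clock: 22.33
position: [0.5499, -0.0633, 0.0314]
ee_rot: [-1.583, -1.584, -0.913]
force: [0.1, 0.4, 0.8]
width: 0.999
gripper_force: 0.0
```

Emit:
{"method": "step_arm", "body": {
  "steps": [
    [0,0,0,0,0,0],
    [0,0,0,0,0,0],
    [0,0,0,0,0,0],
    [0,0,0,0,0,0],
    [0,0,0,0,0,0],
    [0,0,0,0,0,0],
    [0,0,0,0,0,0],
    [0,0,0,0,0,0]
  ],
  "gripper": 0.4,
  "force": 20
}}

```text
clock: 23.0
position: [0.5501, -0.0635, 0.0322]
ee_rot: [-1.583, -1.585, -0.914]
force: [0.1, -1.0, 0.5]
width: 0.564
gripper_force: 20.0
```

Emit:
{"method": "step_arm", "body": {
  "steps": [
    [0,0,2,0,0,0],
    [0,0,4,0,0,0],
    [0,0,7,0,0,0],
    [0,0,10,0,0,0],
    [0,0,10,0,0,0],
    [0,0,10,0,0,0],
    [0,0,10,0,0,0],
    [0,0,10,0,0,0],
    [0,0,10,0,0,0],
    [0,0,10,0,0,0],
    [0,0,10,0,0,0],
    [0,0,10,0,0,0],
    [0,0,10,0,0,0],
    [0,0,10,0,0,0],
    [0,0,5,0,0,0],
    [0,0,0,0,0,0]
  ],
  "force": 25
}}

```text
clock: 24.33
position: [0.5506, -0.0635, 0.1614]
ee_rot: [-1.584, -1.586, -0.915]
force: [-0.9, -0.8, -1.4]
width: 0.562
gripper_force: 25.0
```

```bash
python3 - <<'E'
from g import *
delta(*target([.55,-.0705,.17],1.57,-10,5,60,s=-1))
delta(*target([.55,-.0705,.17],1.57,5,10,-30,s=-1))
E
```

```text
t 24.33 pos [ 0.5506 -0.0635  0.1614] shift mm [-0.6 -0.5  4.1] turn [ 0.002  0.002 -0.002] j [ 0.66  0.79 -0.21  1.64 -0.75  1.4   0.88] w 0.562 F [-0.9 -0.8 -1.4]
t 24.33 pos [ 0.5506 -0.0635  0.1614] shift mm [ -0.6 -11.5   2.2] turn [-1.569  0.002 -0.003] j [ 0.66  0.79 -0.21  1.64 -0.75  1.4   0.88] w 0.562 F [-0.9 -0.8 -1.4]
```

Emit:
{"method": "step_arm", "body": {
  "steps": [
    [0,-0.6,0.5,-0.0785,0,0],
    [0,-0.6,0.5,-0.0785,0,0],
    [0,-0.6,0.5,-0.0785,0,0],
    [0,-0.6,0.5,-0.0785,0,0],
    [0,-0.6,0.5,-0.0785,0,0],
    [0,-0.6,0.5,-0.0785,0,0],
    [0,-0.6,0.5,-0.0785,0,0],
    [0,-0.6,0.5,-0.0785,0,0],
    [0,-0.6,0.5,-0.0785,0,0],
    [0,-0.6,0.5,-0.0785,0,0],
    [0,-0.6,0.5,-0.0785,0,0],
    [0,-0.6,0.5,-0.0785,0,0],
    [0,-0.6,0.5,-0.0785,0,0],
    [0,-0.6,0.5,-0.0785,0,0],
    [0,-0.6,0.5,-0.0785,0,0],
    [0,-0.6,0.5,-0.0785,0,0],
    [0,-0.6,0.5,-0.0785,0,0],
    [0,-0.6,0.5,-0.0785,0,0],
    [0,-0.6,0.5,-0.0785,0,0],
    [0,-0.6,0.5,-0.0785,0,0]
  ]
}}

```text
clock: 26.0
position: [0.5501, -0.0749, 0.1702]
ee_rot: [1.924, 1.926, -0.519]
force: [-0.4, -0.2, -1.1]
width: 0.565
gripper_force: 25.0
```

```bash
python3 - <<'E'
from g import *
h=.39; o=np.array([.6567,.1372]); c=o-.115*np.array([np.cos(h),np.sin(h)])
delta(*target([*c,.17],h,5,10,-30,s=-1))
E
```

```text
t 26.0 pos [ 0.5501 -0.0749  0.1702] shift mm [ -3.9 166.6  -6.6] turn [ 0.003 -0.002 -1.182] j [-0.48  0.45  0.25  1.87  0.48  1.02 -0.53] w 0.565 F [-0.4 -0.2 -1.1]
```

Emit:
{"method": "step_arm", "body": {
  "steps": [
    [-0.2,8.3,0,0,0,-0.059],
    [-0.2,8.3,0,0,0,-0.059],
    [-0.2,8.3,0,0,0,-0.059],
    [-0.2,8.3,0,0,0,-0.059],
    [-0.2,8.3,0,0,0,-0.059],
    [-0.2,8.3,0,0,0,-0.059],
    [-0.2,8.3,0,0,0,-0.059],
    [-0.2,8.3,0,0,0,-0.059],
    [-0.2,8.3,0,0,0,-0.059],
    [-0.2,8.3,0,0,0,-0.059],
    [-0.2,8.3,0,0,0,-0.059],
    [-0.2,8.3,0,0,0,-0.059],
    [-0.2,8.3,0,0,0,-0.059],
    [-0.2,8.3,0,0,0,-0.059],
    [-0.2,8.3,0,0,0,-0.059],
    [-0.2,8.3,0,0,0,-0.059],
    [-0.2,8.3,0,0,0,-0.059],
    [-0.2,8.3,0,0,0,-0.059],
    [-0.2,8.3,0,0,0,-0.059],
    [-0.2,8.3,0,0,0,-0.059]
  ]
}}

```text
clock: 27.67
position: [0.5457, 0.0913, 0.1694]
ee_rot: [2.887, 0.568, -0.776]
force: [-0.3, -0.6, -1.2]
width: 0.567
gripper_force: 25.0
```

```bash
python3 - <<'E'
from g import *
h=.39; o=np.array([.6567,.1372]); c=o-.115*np.array([np.cos(h),np.sin(h)])
delta(*target([*c,.033],h,5,10,-30,s=-1))
a=big(cams.get_image("scene"),290,150,200,150,2);b=big(cams.get_image("top"),170,90,200,150,2)
cv2.imwrite("pics/c6.png",np.hstack([a,b])[:,:,::-1])
E
```

```text
t 27.67 pos [0.5457 0.0913 0.1694] shift mm [   0.5    0.4 -142.8] turn [-0.001 -0.002  0.002] j [-0.52  0.72  0.39  1.4  -0.14  1.58 -1.29] w 0.567 F [-0.3 -0.6 -1.2]
```

View pics/c6.png

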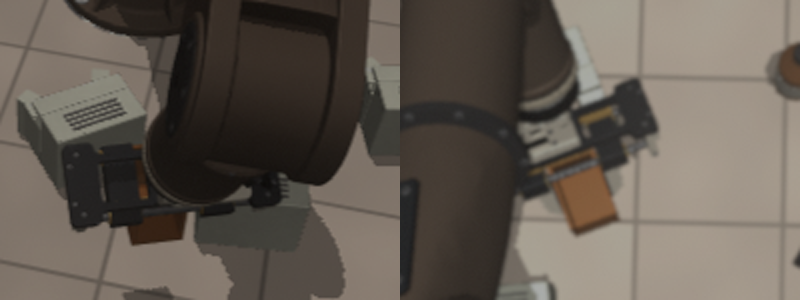

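Emit:
{"method": "step_arm", "body": {
  "steps": [
    [0,0,-10,0,0,0],
    [0,0,-10,0,0,0],
    [0,0,-10,0,0,0],
    [0,0,-10,0,0,0],
    [0,0,-10,0,0,0],
    [0,0,-10,0,0,0],
    [0,0,-10,0,0,0],
    [0,0,-10,0,0,0],
    [0,0,-10,0,0,0],
    [0,0,-10,0,0,0],
    [0,0,-10,0,0,0],
    [0,0,-9,0,0,0],
    [0,0,-7,0,0,0],
    [0,0,-4,0,0,0],
    [0,0,-3,0,0,0],
    [0,0,-2,0,0,0],
    [0,0,0,0,0,0]
  ]
}}

```text
clock: 29.18
position: [0.5461, 0.0906, 0.0349]
ee_rot: [2.886, 0.572, -0.774]
force: [0.0, 0.3, -0.6]
width: 0.567
gripper_force: 25.0
```

Emit:
{"method": "step_arm", "body": {
  "steps": [
    [0,0,-1,0,0,0],
    [0,0,-1,0,0,0],
    [0,0,-1,0,0,0],
    [0,0,0,0,0,0]
  ]
}}

```text
clock: 29.52
position: [0.5461, 0.0906, 0.0321]
ee_rot: [2.886, 0.572, -0.773]
force: [0.1, -0.9, -1.7]
width: 0.564
gripper_force: 25.0
```

Emit:
{"method": "step_arm", "body": {
  "steps": [
    [0,0,-1,0,0,0],
    [0,0,-1,0,0,0],
    [0,0,0,0,0,0]
  ]
}}

```text
clock: 29.77
position: [0.546, 0.0906, 0.0299]
ee_rot: [2.885, 0.572, -0.774]
force: [0.2, -0.4, -1.5]
width: 0.564
gripper_force: 25.0
```

Emit:
{"method": "step_arm", "body": {
  "steps": [
    [0,0,-1,0,0,0],
    [0,0,-0.5,0,0,0],
    [0,0,0,0,0,0]
  ]
}}

```text
clock: 30.02
position: [0.546, 0.0906, 0.0284]
ee_rot: [2.885, 0.572, -0.774]
force: [-0.4, -0.2, -0.5]
width: 0.569
gripper_force: 25.0
```

Expected contact is at about z = 0.0266.

Emit:
{"method": "step_arm", "body": {
  "steps": [
    [0,0,-0.5,0,0,0],
    [0,0,-0.5,0,0,0],
    [0,0,0,0,0,0]
  ]
}}

```text
clock: 30.27
position: [0.5461, 0.0906, 0.0275]
ee_rot: [2.885, 0.572, -0.774]
force: [-0.0, 0.4, -1.2]
width: 0.563
gripper_force: 25.0
```

Emit:
{"method": "step_arm", "body": {
  "steps": [
    [0,0,-0.5,0,0,0],
    [0,0,-0.5,0,0,0],
    [0,0,0,0,0,0]
  ]
}}

```text
clock: 30.52
position: [0.546, 0.0906, 0.0265]
ee_rot: [2.886, 0.572, -0.774]
force: [-0.2, -0.0, -0.5]
width: 0.568
gripper_force: 25.0
```

Emit:
{"method": "step_arm", "body": {
  "steps": [
    [0,0,-0.5,0,0,0],
    [0,0,-0.5,0,0,0],
    [0,0,0,0,0,0]
  ]
}}

```text
clock: 30.77
position: [0.546, 0.0906, 0.0254]
ee_rot: [2.885, 0.572, -0.774]
force: [-0.1, 0.9, -1.2]
width: 0.566
gripper_force: 25.0
```

Emit:
{"method": "step_arm", "body": {
  "steps": [
    [0,0,-0.5,0,0,0],
    [0,0,-0.5,0,0,0],
    [0,0,0,0,0,0]
  ]
}}

```text
clock: 31.02
position: [0.5461, 0.0906, 0.0253]
ee_rot: [2.886, 0.572, -0.774]
force: [-1.4, 0.3, 5.2]
width: 0.566
gripper_force: 25.0
```

Emit:
{"method": "step_arm", "body": {
  "steps": [
    [0,0,-0.5,0,0,0],
    [0,0,-0.5,0,0,0],
    [0,0,0,0,0,0]
  ]
}}

```text
clock: 31.27
position: [0.5461, 0.0906, 0.0252]
ee_rot: [2.886, 0.572, -0.774]
force: [-2.1, 1.6, 13.9]
width: 0.565
gripper_force: 25.0
```

Emit:
{"method": "step_arm", "body": {
  "steps": [
    [0,0,-0.5,0,0,0],
    [0,0,-0.5,0,0,0],
    [0,0,0,0,0,0]
  ]
}}

```text
clock: 31.52
position: [0.5461, 0.0906, 0.0252]
ee_rot: [2.886, 0.572, -0.774]
force: [-1.5, 1.3, 21.3]
width: 0.566
gripper_force: 25.0
```

Emit:
{"method": "step_arm", "body": {
  "steps": [
    [0,0,1,0,0,0],
    [0,0,1,0,0,0],
    [0,0,0,0,0,0]
  ]
}}

```text
clock: 31.77
position: [0.5462, 0.0906, 0.0252]
ee_rot: [2.886, 0.572, -0.773]
force: [-0.3, -0.2, 7.1]
width: 0.568
gripper_force: 25.0
```

Emit:
{"method": "step_arm", "body": {
  "steps": [
    [0,0,0,0,0,0],
    [0,0,0,0,0,0],
    [0,0,0,0,0,0],
    [0,0,0,0,0,0],
    [0,0,0,0,0,0],
    [0,0,0,0,0,0]
  ],
  "gripper": 1.0
}}

```text
clock: 32.27
position: [0.5461, 0.0905, 0.0244]
ee_rot: [2.885, 0.572, -0.774]
force: [0.0, 0.4, 0.1]
width: 0.951
gripper_force: 0.0
```

Emit:
{"method": "step_arm", "body": {
  "steps": [
    [0,0,4,0,0,0],
    [0,0,8,0,0,0],
    [0,0,10,0,0,0],
    [0,0,12,0,0,0],
    [0,0,15,0,0,0],
    [0,0,15,0,0,0],
    [0,0,15,0,0,0],
    [-5,-10,15,0,0,0],
    [-10,-20,15,0,0,0],
    [-10,-25,15,0,0,0],
    [-10,-25,15,0,0,0],
    [-10,-25,10,0,0,0],
    [-10,-25,5,0,0,0],
    [-10,-25,0,0,0,0],
    [-10,-20,0,0,0,0],
    [-5,-10,0,0,0,0]
  ],
  "gripper": 0.0
}}

```text
clock: 33.6
position: [0.4648, -0.0975, 0.1803]
ee_rot: [2.887, 0.566, -0.773]
force: [-0.3, 0.0, 0.6]
width: 0.003
gripper_force: 0.0
```

```bash
python3 - <<'E'
from g import *
s=observe();print(s["clock"],s["position"])
t=cams.get_image("top");n=cams.get_image("scene")
cv2.imwrite("pics/t7.png",t[:,:,::-1]);cv2.imwrite("pics/s7.png",n[:,:,::-1])
cv2.imwrite("pics/c7.png",cv2.convertScaleAbs(np.hstack([big(n,335,250,100,120,4),big(t,200,95,100,120,4)])[:,:,::-1],alpha=1.4))
E
```

```text
33.6 [ 0.46481596 -0.09747345  0.18027828]
```

View pics/c7.png

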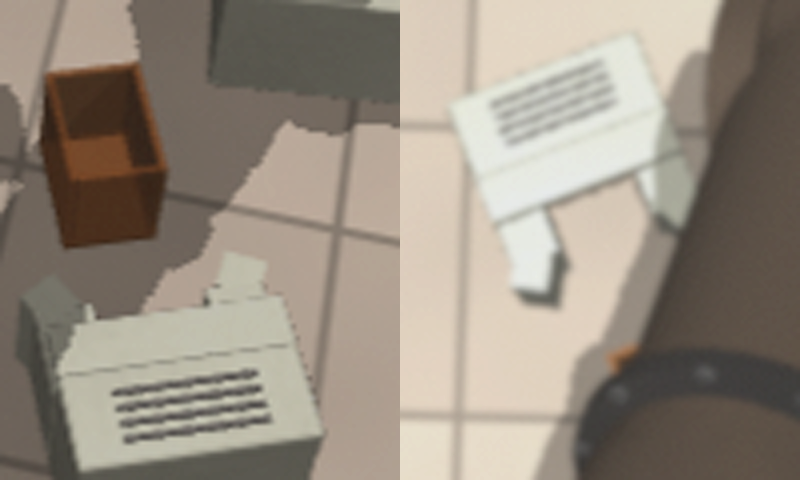

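```bash
python3 - <<'E'
from m import *
W=np.array([(47,72),(140,62),(168,168),(65,180)])/4+[335,250]
P=ray("scene",W,.066); show("dish scene",P)
h=.39; r=np.array([np.cos(h),np.sin(h)])
k=np.array([.546,.0906])-.005*r+.0095*r   # kinematic dish centre (tip -30deg: TCP = c+5R+19*z, z_R=-.5)
b=P.mean(0)[:2]-k; print("kin",k,"bias scene",b)
o=np.array([.7023,.1576])-.0475*r
d=k-(o-b); print("dock origin robot frame",(o-b).round(4),"dish in dock",(d@r).round(4),(d@[-r[1],r[0]]).round(4))
E
```

```text
dock top c [0.6989 0.1531] sides [0.1145, 0.0758, 0.1157, 0.0751] dir [-1.175, -2.736, 1.96, 0.39]
dock scene c [0.7023 0.1576] sides [0.1168, 0.0753, 0.1159, 0.0768] dir [1.977, -2.769, -1.178, 0.362]
dish top c [ 0.5335 -0.2516] sides [0.0522, 0.0728, 0.0526, 0.0719] dir [-2.046, 2.661, 1.079, -0.486]
dish scene c [ 0.5379 -0.247 ] sides [0.0498, 0.0711, 0.0546, 0.0705] dir [1.075, -0.432, -2.075, 2.641]
dish scene c [0.5495 0.093 ] sides [0.0517, 0.0705, 0.0549, 0.0707] dir [1.955, 0.381, -1.183, -2.807]
kin [0.55016209 0.09231085] bias scene [-0.00065862  0.00073611]
dock origin robot frame [0.659  0.1388] dish in dock -0.1184 -0.0016
```

```bash
cat > push.py <<'E'
from g import *
h=.39; r=np.array([np.cos(h),np.sin(h)]); o=np.array([.659,.1388])
def tgt(xd,z,yd=-.001):
    p=o+xd*r+yd*np.array([-r[1],r[0]]); _,Q=target([0,0,0],h,0,0,0,s=-1); return np.array([*p,z]),Q
def where():
    q=observe()["position"][:2]-o; print("xd,yd",(q@r).round(4),(q@[-r[1],r[0]]).round(4))
E
python3 - <<'E'
from push import *
delta(*tgt(-.2,.15))
E
```

```text
t 33.7 pos [ 0.4654 -0.096   0.1797] shift mm [  9.  157.8 -29.7] turn [ 0.198 -0.484  0.002] j [-0.34  0.57  0.45  1.68 -0.    1.41 -1.08] w 0.008 F [-0.   1.6  0.2]
```

Emit:
{"method": "step_arm", "body": {
  "steps": [
    [0.6,11,-2,0.014,-0.035,0],
    [0.6,11,-2,0.014,-0.035,0],
    [0.6,11,-2,0.014,-0.035,0],
    [0.6,11,-2,0.014,-0.035,0],
    [0.6,11,-2,0.014,-0.035,0],
    [0.6,11,-2,0.014,-0.035,0],
    [0.6,11,-2,0.014,-0.035,0],
    [0.6,11,-2,0.014,-0.035,0],
    [0.6,11,-2,0.014,-0.035,0],
    [0.6,11,-2,0.014,-0.035,0],
    [0.6,11,-2,0.014,-0.035,0],
    [0.6,11,-2,0.014,-0.035,0],
    [0.6,11,-2,0.014,-0.035,0],
    [0.6,11,-2,0.014,-0.035,0],
    [0,0,0,0,0,0],
    [0,0,0,0,0,0]
  ]
}}

```text
clock: 35.03
position: [0.4744, 0.0612, 0.1509]
ee_rot: [3.078, 0.612, 0.006]
force: [0.0, 0.0, -0.2]
width: 0.005
gripper_force: 0.0
```

```bash
python3 - <<'E'
from push import *
delta(*tgt(-.2,.032)); where()
E
```

```text
t 35.03 pos [0.4744 0.0612 0.1509] shift mm [  -0.     0.6 -118.9] turn [ 0.002  0.005 -0.003] j [-0.54  0.29  0.36  2.04 -0.13  0.83 -1.27] w 0.005 F [ 0.   0.  -0.2]
xd,yd -0.2002 -0.0016
```

Emit:
{"method": "step_arm", "body": {
  "steps": [
    [0,0,-10,0,0,0],
    [0,0,-12,0,0,0],
    [0,0,-12,0,0,0],
    [0,0,-12,0,0,0],
    [0,0,-12,0,0,0],
    [0,0,-12,0,0,0],
    [0,0,-12,0,0,0],
    [0,0,-12,0,0,0],
    [0,0,-12,0,0,0],
    [0,0,-8,0,0,0],
    [0,0,-5,0,0,0],
    [0,0,0,0,0,0],
    [4.6,1.9,0,0,0,0],
    [4.6,1.9,0,0,0,0],
    [4.6,1.9,0,0,0,0],
    [4.6,1.9,0,0,0,0],
    [4.6,1.9,0,0,0,0],
    [2.8,1.1,0,0,0,0],
    [1.8,0.8,0,0,0,0]
  ]
}}

```text
clock: 36.62
position: [0.5028, 0.0713, 0.0317]
ee_rot: [3.078, 0.608, 0.008]
force: [0.1, 0.1, -0.1]
width: 0.008
gripper_force: 0.0
```

Emit:
{"method": "step_arm", "body": {
  "steps": [
    [1.8,0.8,0,0,0,0],
    [1.8,0.8,0,0,0,0],
    [1.8,0.8,0,0,0,0],
    [1.8,0.8,0,0,0,0],
    [1.8,0.8,0,0,0,0],
    [2.8,1.1,0,0,0,0],
    [2.8,1.1,0,0,0,0],
    [2.8,1.1,0,0,0,0],
    [2.8,1.2,0,0,0,0],
    [2.8,1.1,0,0,0,0],
    [2.8,1.2,0,0,0,0],
    [2.8,1.1,0,0,0,0],
    [2.8,1.2,0,0,0,0],
    [2.8,1.1,0,0,0,0],
    [2.8,1.1,0,0,0,0],
    [2.8,1.2,0,0,0,0],
    [2.8,1.1,0,0,0,0],
    [2.8,1.2,0,0,0,0],
    [1.8,0.8,0,0,0,0],
    [0.9,0.4,0,0,0,0]
  ]
}}

```text
clock: 38.28
position: [0.5505, 0.0912, 0.0316]
ee_rot: [3.078, 0.608, 0.008]
force: [-1.5, 0.1, -0.7]
width: 0.003
gripper_force: 0.4
```

```bash
python3 - <<'E'
from push import *
delta(*tgt(-.0455,.032)); where()
n=cams.get_image("scene");t=cams.get_image("top")
cv2.imwrite("pics/c8.png",cv2.convertScaleAbs(np.hstack([big(n,335,250,100,120,4),big(t,200,95,100,120,4)])[:,:,::-1],alpha=1.4))
E
```

```text
t 38.28 pos [0.5505 0.0912 0.0316] shift mm [66.8 29.4  0.4] turn [ 0.003  0.006 -0.   ] j [-0.47  0.57  0.29  1.95 -0.25  0.64 -1.2 ] w 0.003 F [-1.5  0.1 -0.7]
xd,yd -0.1184 -0.0028
```

View pics/c8.png

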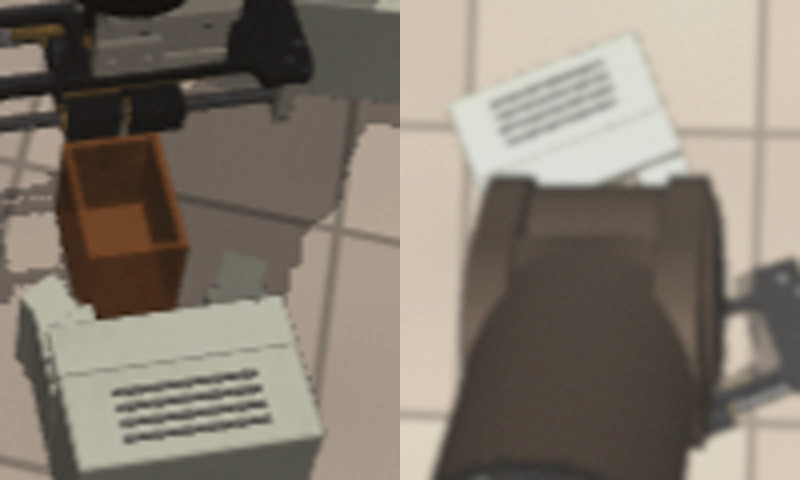

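```bash
python3 - <<'E'
from push import *
W=np.array([(65,145),(160,137),(187,245),(87,255)])/4+[335,250]
P=ray("scene",W,.066)[:,:2]; c=P.mean(0)+[.0007,-.0007]
d=c-o; print("dish in dock",d@r,d@[-r[1],r[0]],[np.arctan2(*(P[j]-P[i])[::-1]) for i,j in((0,3),(1,2))])
# inner rail front roof/rail corners: rails top z=.06 points visible
for nm,uv in(("railL inner",(90,318)),("railR inner",(208,300))):
    q=ray("scene",np.array(uv)/4+[335,250],.06)[0,:2]+[.0007,-.0007]-o; print(nm,q@r,q@[-r[1],r[0]])
E
```

```text
dish in dock -0.06999566101265073 -0.0013203993291024535 [np.float64(0.35994061954931383), np.float64(0.36925345460345094)]
railL inner -0.004280450863955191 -0.032614268684687454
railR inner -0.006004263230278377 0.028115147601131898
```

Emit:
{"method": "step_arm", "body": {
  "steps": [
    [1.8,0.8,0,0,0,0],
    [2.3,1,0,0,0,0],
    [2.3,1,0,0,0,0],
    [2.3,1,0,0,0,0],
    [2.3,1,0,0,0,0],
    [2.3,1,0,0,0,0],
    [2.3,1,0,0,0,0],
    [2.3,1,0,0,0,0],
    [2.3,1,0,0,0,0],
    [2.3,1,0,0,0,0],
    [2.3,1,0,0,0,0],
    [2.3,1,0,0,0,0]
  ]
}}

```text
clock: 39.38
position: [0.5775, 0.1029, 0.0315]
ee_rot: [3.078, 0.608, 0.007]
force: [-0.7, 0.3, 1.6]
width: 0.003
gripper_force: 0.6
```

Emit:
{"method": "step_arm", "body": {
  "steps": [
    [1.8,0.8,0,0,0,0],
    [1.8,0.8,0,0,0,0],
    [1.8,0.8,0,0,0,0],
    [1.8,0.8,0,0,0,0],
    [1.8,0.8,0,0,0,0],
    [1.8,0.8,0,0,0,0],
    [1.8,0.8,0,0,0,0],
    [1.8,0.8,0,0,0,0],
    [1.8,0.8,0,0,0,0],
    [1.8,0.8,0,0,0,0],
    [1.8,0.8,0,0,0,0],
    [1.8,0.8,0,0,0,0]
  ]
}}

```text
clock: 40.38
position: [0.5991, 0.1124, 0.0316]
ee_rot: [3.078, 0.608, 0.008]
force: [-1.3, 0.1, 1.2]
width: 0.005
gripper_force: 0.6
```

```bash
python3 - <<'E'
from push import *
delta(*tgt(-.0465,.032)); where()
E
```

```text
t 40.38 pos [0.5991 0.1124 0.0316] shift mm [17.3  7.8  0.4] turn [0.003 0.005 0.   ] j [-0.47  0.64  0.29  1.82 -0.26  0.71 -1.22] w 0.005 F [-1.3  0.1  1.2]
xd,yd -0.0654 -0.0016
```

Remaining travel is about 17–20 mm. I'll push 12 mm, then creep.

Emit:
{"method": "step_arm", "body": {
  "steps": [
    [1.4,0.6,0,0,0,0],
    [1.4,0.6,0,0,0,0],
    [1.4,0.6,0,0,0,0],
    [1.4,0.6,0,0,0,0],
    [1.4,0.6,0,0,0,0],
    [1.4,0.6,0,0,0,0],
    [0.9,0.4,0,0,0,0],
    [0.9,0.4,0,0,0,0],
    [0.9,0.4,0,0,0,0]
  ]
}}

```text
clock: 41.13
position: [0.6101, 0.1172, 0.0316]
ee_rot: [3.078, 0.608, 0.007]
force: [-0.7, -0.8, 0.2]
width: 0.006
gripper_force: 0.6
```

Emit:
{"method": "step_arm", "body": {
  "steps": [
    [0.5,0.2,0,0,0,0],
    [0.5,0.2,0,0,0,0],
    [0.5,0.2,0,0,0,0],
    [0.5,0.2,0,0,0,0]
  ]
}}

```text
clock: 41.47
position: [0.612, 0.118, 0.0315]
ee_rot: [3.078, 0.608, 0.007]
force: [-0.7, 0.0, -0.1]
width: 0.005
gripper_force: 0.5
```

Emit:
{"method": "step_arm", "body": {
  "steps": [
    [0.5,0.2,0,0,0,0],
    [0.5,0.2,0,0,0,0],
    [0.5,0.2,0,0,0,0]
  ]
}}

```text
clock: 41.72
position: [0.6136, 0.1186, 0.0316]
ee_rot: [3.078, 0.608, 0.008]
force: [-1.5, -0.2, 0.8]
width: 0.008
gripper_force: 0.5
```

Emit:
{"method": "step_arm", "body": {
  "steps": [
    [0.5,0.2,0,0,0,0],
    [0.5,0.2,0,0,0,0],
    [0,0,0,0,0,0]
  ]
}}

```text
clock: 41.97
position: [0.6147, 0.119, 0.0316]
ee_rot: [3.078, 0.608, 0.008]
force: [-0.1, 0.2, 0.2]
width: 0.007
gripper_force: 0.2
```

Emit:
{"method": "step_arm", "body": {
  "steps": [
    [0.5,0.2,0,0,0,0],
    [0.5,0.2,0,0,0,0],
    [0,0,0,0,0,0]
  ]
}}

```text
clock: 42.22
position: [0.6156, 0.1194, 0.0316]
ee_rot: [3.078, 0.608, 0.008]
force: [-0.5, -0.3, 0.6]
width: 0.007
gripper_force: 0.2
```

Emit:
{"method": "step_arm", "body": {
  "steps": [
    [0.5,0.2,0,0,0,0],
    [0.3,0.1,0,0,0,0],
    [0,0,0,0,0,0]
  ]
}}

```text
clock: 42.47
position: [0.6157, 0.1194, 0.0315]
ee_rot: [3.078, 0.608, 0.006]
force: [-3.2, -1.0, 3.6]
width: 0.005
gripper_force: 2.2
```

Emit:
{"method": "step_arm", "body": {
  "steps": [
    [0.3,0.1,0,0,0,0],
    [0.3,0.1,0,0,0,0],
    [0,0,0,0,0,0]
  ]
}}

```text
clock: 42.72
position: [0.6157, 0.1194, 0.0314]
ee_rot: [3.078, 0.608, 0.004]
force: [-6.1, -2.9, 4.1]
width: 0.001
gripper_force: 3.3
```

Emit:
{"method": "step_arm", "body": {
  "steps": [
    [-0.9,-0.4,0,0,0,0],
    [-0.9,-0.4,0,0,0,0],
    [-1.9,-0.8,0,0,0,0],
    [-3.7,-1.5,0,0,0,0],
    [-4.6,-1.9,0,0,0,0],
    [-9.2,-3.8,0,0,0,0],
    [-9.2,-3.8,0,0,0,0],
    [-9.2,-3.8,5,0,0,0],
    [-9.2,-3.8,10,0,0,0],
    [-9,-20,20,0,0,0],
    [-9,-25,20,0,0,0],
    [-9,-25,20,0,0,0],
    [-9,-25,20,0,0,0],
    [-9,-25,20,0,0,0],
    [0,-25,20,0,0,0],
    [0,-25,20,0,0,0],
    [0,-25,10,0,0,0],
    [0,-25,10,0,0,0],
    [0,-25,0,0,0,0],
    [0,0,0,0,0,0]
  ]
}}

```text
clock: 44.38
position: [0.5223, -0.1514, 0.2081]
ee_rot: [3.077, 0.597, 0.011]
force: [-0.6, -0.9, -0.5]
width: 0.008
gripper_force: 0.0
```

```bash
python3 - <<'E'
from push import *
n=cams.get_image("scene");t=cams.get_image("top"); print(observe()["clock"])
cv2.imwrite("pics/c9.png",cv2.convertScaleAbs(np.hstack([big(n,335,270,100,120,4),big(t,200,95,100,120,4)])[:,:,::-1],alpha=1.4))
for nm,im,uvs in(("scene",n,[((225,308),.13),((178,196),.055)]),): pass
E
```

```text
44.4833
```

View pics/c9.png

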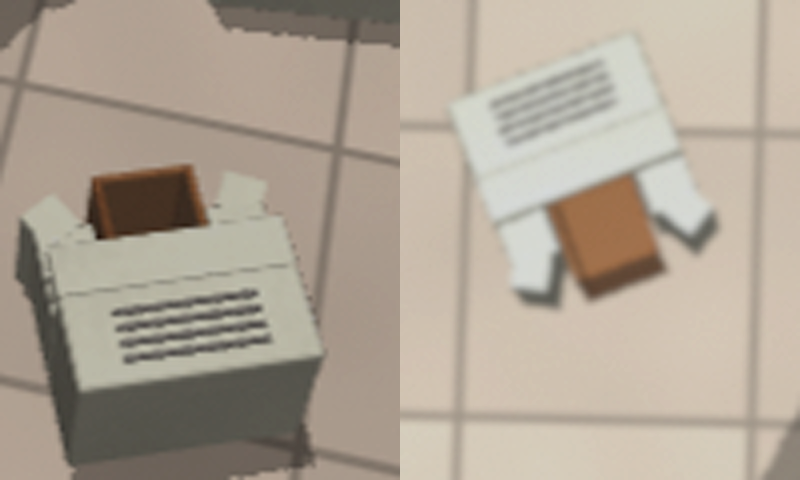

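```bash
python3 - <<'E'
from push import *
f=lambda n,uv,z,oo:ray(n,np.array(uv)/4+oo,z)[:,:2]
A=f("top",[(495,222),(685,153)],.085,[100,95]); A=f("top",[(95,222),(285,153)],.085,[200,95])
B=f("top",[(185,275),(255,248)],.066,[200,95]); B2=f("top",[(192,300),(265,271)],.0,[200,95])
C=f("scene",[(50,245),(280,215)],.085,[335,270]); D=f("scene",[(92,178),(192,166)],.066,[335,270])
T=np.array([-r[1],r[0]])
for a,b in((A,B),(A,B2),(C,D)):
    print("near edge x_d mm",9+((b.mean(0)-a.mean(0))@r)*1e3,"y",((b.mean(0)-a.mean(0))@T)*1e3,"ang",[np.arctan2(*(e[1]-e[0])[::-1]).round(3) for e in(a,b)])
E
```

```text
near edge x_d mm -33.26989423921541 y -0.5040034255546656 ang [np.float64(-1.194), np.float64(-1.174)]
near edge x_d mm -34.273687362057345 y 1.6720594306919423 ang [np.float64(-1.194), np.float64(-1.164)]
near edge x_d mm -36.07436089433986 y 0.22267423567702213 ang [np.float64(1.965), np.float64(1.957)]
```

The dish is home: its near edge is at about −35 mm and it's centred and aligned. The force rise at that depth matches contact with the back wall. Handing in.

```bash
python3 -c "
from cell import job
print(job.sign_off())"
```

```text
the job is handed in; nothing more can be done
None
```

I turned the dish over in two quarter turns, set it mouth up in front of the farthest dock, slid it home against the back wall, and signed the job off at about 44.5 s; no verdict came back, and I did not re-measure the bottle, beaker and jar at the end.

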